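Push the battery pack home on the bench charger

ROBOT

A 6-joint arm with a two-finger parallel gripper is mounted at the origin on a cart in front of the work surface, level with it; the furniture and walls round the work are solid. World frame = base frame: x ahead of the robot, y to its left, z up, the work surface at z = 0. Lengths are in m, angles in rad, forces in N, time in s.
With the tool pointing down it reaches from about 0.15 to 0.775 m from the base axis. Payload 6.1 kg.
Tool frame: the origin (TCP) lies midway between the tips of the shut fingers; the grasp point (between the pads) lies 19 mm behind it; z points along the fingers, y is the line along which they close (so a half turn about z gives the same grasp; the last joint's range is limited). The gripper opens to 85 mm and grips with 20 to 120 N. Pads are 22 mm wide; open, the fingers measure 114 mm over their backs; the gripper's body (76 mm by 85 mm) begins 54 mm behind the grasp point. The pads swing forward as they close: fully open they stand 13 mm farther back than shut.
Start: joints at [1.137, 0.126, -0.04, 1.405, 0, 1.571], TCP at [0.221, 0.476, 0.231] pointing down, gripper open.
Joint ranges: [-2.72, 2.72], [-0.95, 1.95], [-1.27, 1.35], [-1.78, 2.02], [-1.46, 1.47], [-3.14, 3.14]. Speed limits (rad/s): [2.39, 2.39, 3.01, 3.14, 3.14, 3.14].

INTERFACE

Orientations are given as a unit quaternion [w, x, y, z].
In Python, from workcell import sensors, imaging, ticket, finder gives the robot as it stands.
- The arm moves only by the tool apply_moves, never from a script. Its argument "increments" is a list of rows, each a list of 5 numbers: the shift along the world's x, y, z in cm, then the turn about the world's z in degrees, then the finger opening in cm, from 0 to 8.54. In form: [[dx, dy, dz, turn, hand], ...]. A call has 1 to 5 rows; each row shifts and turns the commanded pose from where the row before left it; what a row does not reach is not made up. A row lasts 1/8 s, in which the tool goes at most 62.5 mm and 10.7 degrees, less where a joint would pass 70% of its speed; a pose out of reach is approached as far as the arm can. A call with a gripper value outside its range is refused whole. The fingers move at their own pace and stop on an object; "newtons" is the grip in N (left out, the last holds). Time passes only in rows, so rows that do not move let the fingers close. It gives the time, the measured TCP pose, the force, the opening and the grip force at its end, in the units of the state.
- sensors.state(): the state, without advancing time (a new reading comes with each control period).
- imaging.grab_frame(name): name is "scene" or "top" or "wrist"; returns a dict with "color" (420x560x3 uint8, blue, green, red), "fov_y" (degrees; the focal length in pixels is half the picture's height over the tangent of half this angle, whatever the lens; pixels are square), "cx", "cy" (the principal point, pixels), "extrinsics" (4x4, takes a point from camera to world coordinates). Camera axes: x right, y down, z forward; pixel columns grow to the right and rows downward; lengths in m; the calibration is good to about 2 mm. A picture is of the moment at which its call begins. There is no depth.
- ticket.job_done(): hands the job in; it is judged then, once.
Trained networks look in a picture, given as the dict that the camera call returned (one of the last four; its "shot" number tells which), for a name from the list of things; names that differ only in an ending like _2 or _b are one class to them, and where a whole thing is asked for, a point or a joint stands for the part that bears it (a point fixed in the world has none). Each returns a list of dicts, best first, with "p" (0 to 1); they miss things now and then, are a little off and sometimes report something else, mostly with a low value. They report only what shows in the picture. A call takes as long as a camera call.
- finder.look_for(picture, label): "point" ([x, y, z] in m, in the coordinates of the camera as it stood for that picture, good to about 4 mm: the middle of the surface that is visible of it).
- finder.cut_out(picture, label): "region" (420x560 bool, what is visible of it).
The state is a dict: "time": time; "q": joint angles; "joint_vel": joint speeds; "tau": joint torques, N m; "tool_pos": TCP position; "tcp_rot": TCP orientation; "contact_force": force on the tool from outside, world axes, zero at the start; "moment": the same for the moment, N m; "finger_gap": finger opening in m; "grasp_force": force on a finger pad.
Only numpy, scipy, OpenCV 4.12 (cv2) and the standard library are available. Lean on these libraries where they do the work, as an engineer would, in place of code of your own. Each camera call takes 0.05 s, during which the arm holds its last target. There are 200 camera calls.

TASK

The cordless nutrunner's green battery pack is lying loose in the mouth of the bench charger. Push it along into the charger's rails, fully home against the tower, until the charger's catch snaps in and holds it, then let go. Leave the bearing, the bolt and the spray can where they are.

Things in the scene. Friction and masses are not known exactly. Their poses are not given: they have to be found in the camera images.
- charger: Black bench charger with grey rails, fixed to the table, 174 x 76 mm. Origin on its underside, on the table; x axis along the rails in the direction a pack is pushed in, y across, z up. Flat sliding floor 14 mm above the origin, from x = -112 mm (open mouth) to x = 40 mm, where the face of the black tower (58 mm high, 76 wide, x = 40 to 62 mm) is the end stop.
- rail_entry (a point): Where the two grey undercut rails begin: on the channel floor, mid-width, charger x = -30 mm; axes as the charger's. From here to the tower the channel is 50 mm wide, lips on top 39 mm apart, underside 7.5 mm over the floor, tops 24.5 mm over the table. Low flared guides (tops 21.5 mm over the table) lead in from 30 mm before this point, narrowing from about 66 to 50 mm, and centre the pack.
- home (a point): Where the pack's centre (pack_center) lies when it is home: charger x = 6 mm, y = 0, 38 mm above the table; axes as the charger's. The pack's front end is then 2 mm short of the tower.
- pack_center (a point): Centre of the green battery pack, 64 (x) x 56 (y) x 48 mm, about 0.35 kg; x points to its front end, which goes in first. Green body from 11 mm below to 24 mm above this point; under it a black foot 60 x 46 x 6 mm that slides under the lips. Starts on the charger's floor just outside the rails, up to 4 mm off line and 0.14 rad askew; push its flat rear face (32 mm behind this point).
- latch (a joint): Sprung catch: round orange nose in the channel floor at charger x = 22 mm, y = 0, standing 2.8 mm out. Metres: 0 = up, 0.0028 = pressed level with the floor. The foot presses it down over about the last 10 to 15 mm of the way; at home it snaps up into a groove under the foot. Passing it takes some 3 to 8 N besides sliding friction; then the tower stops the pack.
- bearing: Ball bearing 32 mm across, 10 mm high, lying on the table to the right of the charger's mouth as the robot sees it; origin centre of its underside. To be left alone.
- bolt: Axle bolt 55 mm long, 15 mm wide, lying on the table to the right of the charger's mouth as the robot sees it; origin centre of its underside. To be left alone.
- spray_can: Blue oil spray can with red cap, 53 mm across, 182 mm tall, standing to the right of the charger's mouth as the robot sees it; origin centre of its foot. To be left alone.

How it is judged:
By the outcome, as a careful person would: the job done as asked, in the order asked, and still so for the second after the job is handed in, with the robot touching nothing.
It also fails if it takes over 32 s, if anything falls off the work surface, if the arm or the gripper's body presses on something with over 40 N, if the wrist force passes 120 N, or if a joint passes its speed limit or range.

## Working session

There is one attempt and no reset: what is moved stays moved. The work goes in short steps, Python scripts to look and compute and a tool call to move; the robot and the scene stay as the last step left them, time stands still between calls to the robot, and variables do not carry over. Pictures are saved under pics/ and viewed, at most 10 in all, crops included, and the job is handed in when it is done.

Besides the shell and the picture viewer there is one more tool, called after "Emit:" by a JSON object that holds its "name" and its "arguments". apply_moves: Moves the arm, as the interface text tells. Its arguments: {"type":"object","properties":{"increments":{"type":"array","items":{"type":"array","items":{"type":"number"}}},"newtons":{"type":"number"}},"required":["increments"]}

```bash
mkdir -p pics
cat > h.py <<'E'
import numpy as np, cv2
from workcell import sensors, imaging, ticket, finder
def f_of(p): return p["color"].shape[0]/2/np.tan(np.radians(p["fov_y"])/2)
def world(p,c): return (np.array(p["extrinsics"])@np.r_[c,1])[:3]
def pix2plane(p,u,v,z):
    E=np.array(p["extrinsics"]); d=E[:3,:3]@np.array([(u-p["cx"])/f_of(p),(v-p["cy"])/f_of(p),1]); o=E[:3,3]
    return o+d*(z-o[2])/d[2]
def proj(p,w):
    c=np.linalg.inv(np.array(p["extrinsics"]))@np.r_[w,1]; return c[:2]/c[2]*f_of(p)+[p["cx"],p["cy"]]
E
python3 - <<'E'
from h import *
s=sensors.state(); print(s["time"],s["tool_pos"],s["tcp_rot"])
for n in ("scene","top"):
    p=imaging.grab_frame(n); cv2.imwrite(f"pics/{n}0.png",p["color"])
    print(n,np.round(p["extrinsics"],3).tolist())
    for l in ("charger","pack_center","spray_can","bolt","bearing","latch"):
        for r in finder.look_for(p,l)[:1]: print(n,l,round(r["p"],2),np.round(world(p,r["point"]),4))
E
```

```text
0.0 [0.22050041 0.4759959  0.23052076] [-1.68235108e-04  2.15218837e-01  9.76565513e-01 -7.88883555e-04]
scene [[0.693, -0.407, 0.595, 0.015], [-0.721, -0.411, 0.558, -0.346], [0.018, -0.816, -0.578, 0.548], [0.0, 0.0, 0.0, 1.0]]
scene charger 0.73 [0.4822 0.2902 0.0241]
scene pack_center 0.72 [0.488  0.1683 0.0632]
scene spray_can 0.74 [ 0.5379 -0.0561  0.1007]
scene bolt 0.47 [ 0.4617 -0.0663  0.0133]
scene bearing 0.63 [ 0.4612 -0.0219  0.0124]
top [[-0.006, -0.997, 0.08, 0.453], [-1.0, 0.004, -0.023, 0.143], [0.022, -0.08, -0.997, 0.963], [0.0, 0.0, 0.0, 1.0]]
top charger 0.68 [0.5023 0.2745 0.0108]
top pack_center 0.84 [0.5025 0.1832 0.0613]
top spray_can 0.74 [ 0.5527 -0.0344  0.1474]
```

View pics/top0.png

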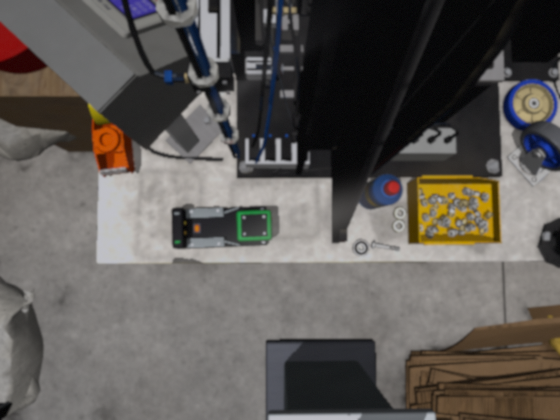

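View pics/scene0.png

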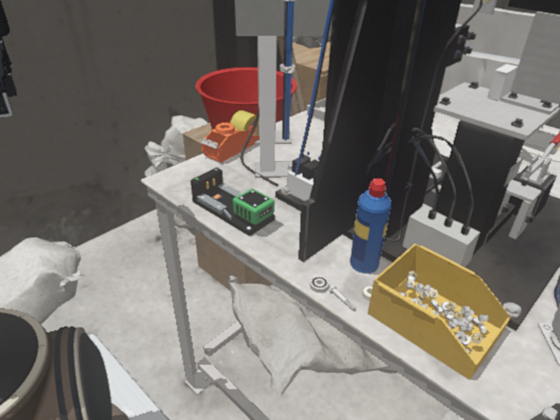

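Top view: tower at (178,228) on the left, pack at (254,225), so the push is along about +y. A black upright plate has its near foot at about (340,240), behind the push side. The bearing and bolt are at (361,247) and (385,245). I'll measure the plate and the charger axis before moving.

Run:
```python
from h import *
p=imaging.grab_frame("top"); print(f_of(p))
for n,u,v,z in (("plate foot L",333,240,0),("plate foot R",347,240,0),("table edge",250,262,0),("machine edge",300,178,0)): print(n,pix2plane(p,u,v,z).round(3))
for l in ("charger","pack_center"):
    m=finder.cut_out(p,l)[0]["region"].astype(np.uint8)
    c=max(cv2.findContours(m,0,2)[0],key=cv2.contourArea); b=cv2.boxPoints(cv2.minAreaRect(c))
    print(l,b.round(0).tolist(),[pix2plane(p,*q,.062 if l[0]=='p' else .02).round(3)[:2].tolist() for q in b])
q=imaging.grab_frame("scene"); print("plate foot scene",pix2plane(q,303,250,0).round(3),pix2plane(q,321,258,0).round(3))
cv2.imwrite("pics/top1.png",cv2.resize(p["color"][150:280,150:420],None,fx=2.9,fy=2.9,interpolation=2))
```

```text
494.6975371271157
plate foot L [0.477 0.032 0.   ]
plate foot R [0.477 0.005 0.   ]
table edge [0.436 0.194 0.   ]
machine edge [0.599 0.095 0.   ]
charger [[171.0, 207.0], [266.0, 205.0], [267.0, 246.0], [172.0, 249.0]] [[0.541, 0.342], [0.544, 0.162], [0.465, 0.16], [0.462, 0.339]]
pack_center [[237.0, 210.0], [273.0, 210.0], [273.0, 239.0], [237.0, 239.0]] [[0.531, 0.214], [0.531, 0.148], [0.478, 0.149], [0.478, 0.214]]
plate foot scene [0.515 0.062 0.   ] [0.521 0.024 0.   ]
```

View pics/top1.png

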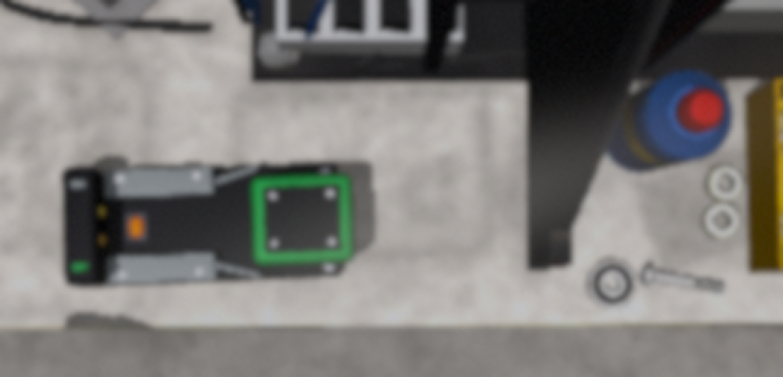

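Emit:
{"name": "apply_moves", "arguments": {"increments": [[0,-5,0,-10,2.5],[0,-6,0,-10,2.5],[0,-6,0,-10,2.5],[0,-6,0,-10,2.5],[2,-5,0,-10,2.5]]}}

```text
time: 1.52
tool_pos: [0.2398, 0.1946, 0.2316]
tcp_rot: [0.0, 0.609, 0.793, 0.001]
contact_force: [1.1, 0.9, -1.3]
finger_gap: 0.0246
grasp_force: 0.0
```

The plate's left face is at y ≈ 0.03–0.06 and the pack's rear at y ≈ 0.149, so there is room. Next I go above and take a wrist look.

Emit:
{"name": "apply_moves", "arguments": {"increments": [[5,-1,0,-5,2.5],[5,-1,0,-5,2.5],[5,-1,0,-5,2.5],[5,-1,0,0,2.5],[0,0,0,0,2.5]]}}

```text
time: 2.15
tool_pos: [0.4432, 0.1556, 0.2302]
tcp_rot: [-0.0, 0.707, 0.707, -0.001]
contact_force: [-1.1, 0.5, -0.2]
finger_gap: 0.0246
grasp_force: 0.0
```

Run:
```python
from h import *
s=sensors.state(); print(s["tool_pos"],s["q"])
p=imaging.grab_frame("wrist"); cv2.imwrite("pics/w1.png",p["color"]); np.save("w1.npy",p,allow_pickle=True)
print(np.round(p["extrinsics"],3).tolist())
for l in ("charger","pack_center","latch"):
    for r in finder.look_for(p,l)[:1]: print(l,round(r["p"],2),np.round(world(p,r["point"]),4))
```

```text
[0.44323316 0.15557113 0.23022375] [ 3.37708632e-01  2.22942829e-02 -1.54308853e-01  1.39526699e+00
 -2.39516766e-04  1.90888488e+00]
[[1.0, -0.001, -0.001, 0.443], [-0.001, -0.96, -0.28, 0.226], [-0.001, 0.28, -0.96, 0.372], [0.0, 0.0, 0.0, 1.0]]
charger 0.8 [0.5001 0.2809 0.0186]
pack_center 0.76 [0.5008 0.1869 0.0624]
latch 0.58 [0.4973 0.2764 0.0253]
```

View pics/w1.png

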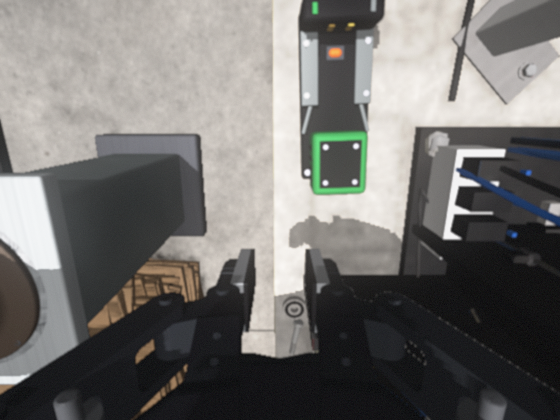

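The wrist view is upright (+y up). The pack is at (340,163), the rails span columns 302–372, the orange latch is at (335,53), and the machine starts at column 405. Now the numbers.

Run:
```python
from h import *
p=np.load("w1.npy",allow_pickle=True).item()
P=lambda u,v,z:pix2plane(p,u,v,z).round(4)
for n,u,v,z in (("latch",335,53,.0155),("railL far",303,30,.0245),("railL near",303,104,.0245),("railR far",372,32,.0245),("railR near",372,102,.0245),("machine",402,270,.0),("machine2",405,200,0),("plate front edge?",345,278,0)): print(n,P(u,v,z))
g=p["color"].astype(int); m=((g[...,1]>g[...,2]+40)&(g[...,1]>g[...,0]+30)).astype(np.uint8); m[:120]=0
c=max(cv2.findContours(m,0,2)[0],key=cv2.contourArea); r=cv2.minAreaRect(c); print(r)
for q in cv2.boxPoints(r): print(q,P(*q,.062))
print("c",P(*r[0],.062))
o=((g[...,2]>180)&(g[...,1]<140)&(g[...,0]<90)).astype(np.uint8); o[:,:300]=0;o[:,380:]=0;o[90:]=0
v,u=np.nonzero(o); print("orange",u.mean(),v.mean(),P(u.mean(),v.mean(),.0155))
```

```text
latch [0.5014 0.2927 0.0155]
railL far [0.4667 0.3121 0.0245]
railL near [0.4681 0.2415 0.0245]
railR far [0.5362 0.3102 0.0245]
railR near [0.5418 0.2435 0.0245]
machine [0.6064 0.0323 0.    ]
machine2 [0.5995 0.1289 0.    ]
plate front edge? [0.5309 0.0204 0.    ]
((339.0, 162.0), (62.0, 54.0), 90.0)
[312. 131.] [0.4747 0.2148 0.062 ]
[366. 131.] [0.5275 0.2148 0.062 ]
[366. 193.] [0.5323 0.1526 0.062 ]
[312. 193.] [0.4765 0.1526 0.062 ]
c [0.5027 0.1846 0.062 ]
orange 335.2857142857143 55.357142857142854 [0.5018 0.2905 0.0155]
```

Axis: x ≈ 0.503, heading within 1° of +y. Pack rear at y ≈ 0.153; home rear face at y ≈ 0.2425. I'll go down behind the pack.

Emit:
{"name": "apply_moves", "arguments": {"increments": [[3,-1.5,0,0,2.5],[3,-1.5,-3,0,2.5],[0,0,-6,0,2.5],[0,0,-4,0,2.5],[0,0,0,0,2.5]]}}

```text
time: 2.98
tool_pos: [0.4976, 0.1262, 0.0991]
tcp_rot: [-0.001, 0.706, 0.708, -0.002]
contact_force: [0.3, 0.3, 1.3]
finger_gap: 0.025
grasp_force: 0.0
```

Run:
```python
from h import *
s=sensors.state(); print(s["tool_pos"],s["contact_force"])
p=imaging.grab_frame("wrist"); cv2.imwrite("pics/w2.png",p["color"])
```

```text
[0.49756042 0.12624555 0.09908767] [0.33659425 0.32873817 1.29910756]
```

View pics/w2.png

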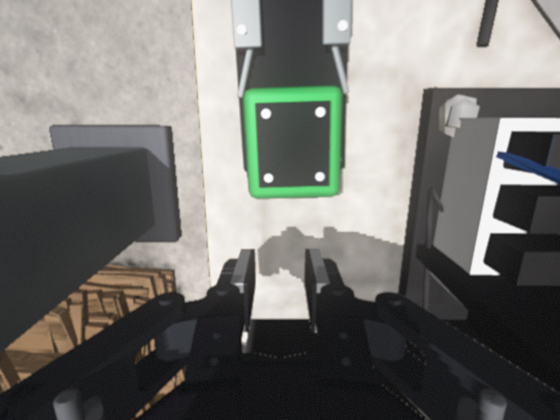

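Pack rear edge at row ~195, columns 250–340. Rails' midline is at about column 292 against tool column 280, so shift +0.6 cm in x. I'll descend and start pushing gently.

Emit:
{"name": "apply_moves", "arguments": {"increments": [[0.6,0,-2,0,2.5],[0,0,-2.4,0,2.5],[0,0,-2,0,2.5],[0,0,0,0,2.5],[0,0.7,0,0,2.5]]}}

```text
time: 3.65
tool_pos: [0.5079, 0.1339, 0.0397]
tcp_rot: [0.001, 0.706, 0.708, 0.001]
contact_force: [-0.3, 0.9, 0.3]
finger_gap: 0.025
grasp_force: 0.0
```

Emit:
{"name": "apply_moves", "arguments": {"increments": [[0,0.8,0,0,2.5],[0,0.8,0,0,2.5],[0,0.7,0,0,2.5],[0,0.7,0,0,2.5],[0,0,0,0,2.5]]}}

```text
time: 4.28
tool_pos: [0.5065, 0.1643, 0.0371]
tcp_rot: [-0.001, 0.706, 0.708, 0.0]
contact_force: [0.1, -0.3, -0.6]
finger_gap: 0.0248
grasp_force: 0.0
```

Run:
```python
from h import *
p=imaging.grab_frame("wrist"); cv2.imwrite("pics/w3.png",p["color"])
```

```text
(no output)
```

View pics/w3.png

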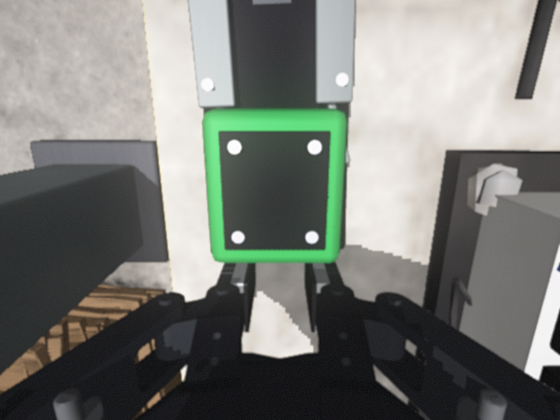

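The fingers are at the rear face (row 262). The pack (mid-column 275) is lined up with the rails (mid ~272), with its front near the rail entry. I push on in steps, watching the force.

Emit:
{"name": "apply_moves", "arguments": {"increments": [[-0.2,0.5,0,0,2.5],[0,0.5,0,0,2.5],[0,0.5,0,0,2.5],[0,0.5,0,0,2.5],[0,0,0,0,2.5]]}}

```text
time: 4.95
tool_pos: [0.5047, 0.184, 0.0373]
tcp_rot: [-0.0, 0.706, 0.708, 0.0]
contact_force: [-1.1, 0.9, -0.6]
finger_gap: 0.025
grasp_force: 0.0
```

Emit:
{"name": "apply_moves", "arguments": {"increments": [[0,0.5,0,0,2.5],[0,0.5,0,0,2.5],[0,0.5,0,0,2.5],[0,0.4,0,0,2.5],[0,0,0,0,2.5]]}}

```text
time: 5.58
tool_pos: [0.5047, 0.203, 0.0374]
tcp_rot: [-0.0, 0.706, 0.708, 0.0]
contact_force: [-0.9, 0.5, 0.2]
finger_gap: 0.0245
grasp_force: 0.0
```

Run:
```python
from h import *
p=imaging.grab_frame("wrist"); cv2.imwrite("pics/w4.png",p["color"]);print(sensors.state()["contact_force"])
```

```text
[ 0.1357312   0.41018228 -0.45389896]
```

View pics/w4.png

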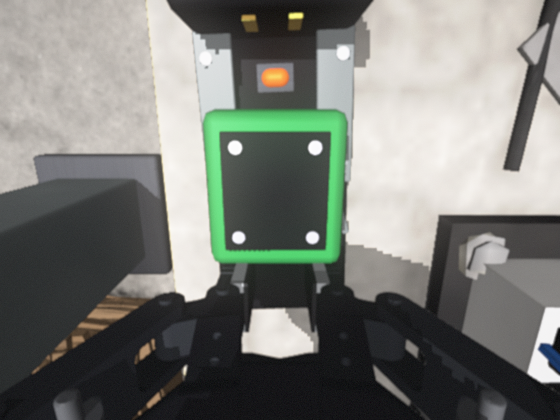

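The pack is straight in the rails. The latch is at (275,77), still ahead, with the tower at row ~30. Continuing.

Emit:
{"name": "apply_moves", "arguments": {"increments": [[0,0.4,0,0,2.5],[0,0.4,0,0,2.5],[0,0.4,0,0,2.5],[0,0.3,0,0,2.5],[0,0,0,0,2.5]]}}

```text
time: 6.25
tool_pos: [0.5047, 0.2179, 0.0373]
tcp_rot: [-0.0, 0.706, 0.708, 0.0]
contact_force: [0.2, -0.4, 0.1]
finger_gap: 0.025
grasp_force: 0.1
```

Emit:
{"name": "apply_moves", "arguments": {"increments": [[0,0.2,0,0,2.5],[0,0.2,0,0,2.5],[0,0.2,0,0,2.5],[0,0,0,0,2.5]]}}

```text
time: 6.75
tool_pos: [0.5047, 0.2233, 0.0373]
tcp_rot: [0.0, 0.706, 0.708, -0.0]
contact_force: [0.4, -4.1, 0.4]
finger_gap: 0.0248
grasp_force: 2.0
```

Run:
```python
from h import *
p=imaging.grab_frame("wrist"); cv2.imwrite("pics/w5.png",p["color"]);s=sensors.state();print(s["contact_force"],s["tool_pos"])
g=p["color"].astype(int); m=((g[...,1]>g[...,2]+40)&(g[...,1]>g[...,0]+30)).astype(np.uint8)
c=max(cv2.findContours(m,0,2)[0],key=cv2.contourArea); r=cv2.minAreaRect(c); b=cv2.boundingRect(c); print(r,b)
for q in cv2.boxPoints(r): print(pix2plane(p,*q,.062).round(4))
```

```text
[-0.31108737 -5.02370038  1.63980326] [0.50467702 0.22325029 0.03730391]
((274.5, 185.99998474121094), (142.99996948242188, 153.99996948242188), -0.0) (203, 109, 144, 155)
[0.4724 0.2358 0.062 ]
[0.4766 0.2971 0.062 ]
[0.5285 0.2972 0.062 ]
[0.5323 0.2359 0.062 ]
```

View pics/w5.png

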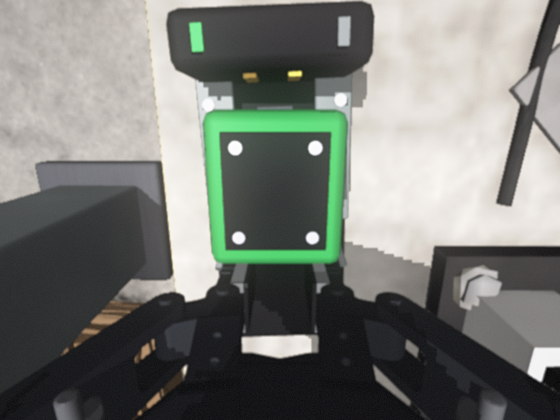

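The catch is now resisting with 4–5 N, and about 8–10 mm is left to the tower. Pushing on gently.

Emit:
{"name": "apply_moves", "arguments": {"increments": [[0,0.2,0,0,2.5],[0,0.2,0,0,2.5],[0,0.2,0,0,2.5],[0,0,0,0,2.5]]}}

```text
time: 7.3
tool_pos: [0.5046, 0.2301, 0.0372]
tcp_rot: [-0.001, 0.706, 0.708, 0.0]
contact_force: [-0.2, -0.3, -0.0]
finger_gap: 0.0252
grasp_force: 0.1
```

Emit:
{"name": "apply_moves", "arguments": {"increments": [[0,0.1,0,0,2.5],[0,0.1,0,0,2.5],[0,0.1,0,0,2.5],[0,0,0,0,2.5]]}}

```text
time: 7.8
tool_pos: [0.5047, 0.2326, 0.0373]
tcp_rot: [-0.0, 0.706, 0.708, 0.0]
contact_force: [-0.6, -0.7, 0.2]
finger_gap: 0.025
grasp_force: 0.0
```

Emit:
{"name": "apply_moves", "arguments": {"increments": [[0,0.1,0,0,2.5],[0,0.1,0,0,2.5],[0,0,0,0,2.5]]}}

```text
time: 8.18
tool_pos: [0.5046, 0.2341, 0.0373]
tcp_rot: [0.0, 0.706, 0.708, -0.0]
contact_force: [-0.5, -1.9, 2.1]
finger_gap: 0.0251
grasp_force: 1.2
```

Emit:
{"name": "apply_moves", "arguments": {"increments": [[0,0.1,0,0,2.5],[0,0.1,0,0,2.5],[0,0,0,0,2.5]]}}

```text
time: 8.55
tool_pos: [0.5046, 0.2364, 0.0373]
tcp_rot: [0.0, 0.706, 0.708, -0.0]
contact_force: [0.3, -1.9, 0.4]
finger_gap: 0.0251
grasp_force: 1.2
```

Emit:
{"name": "apply_moves", "arguments": {"increments": [[0,0.1,0,0,2.5],[0,0.1,0,0,2.5],[0,0,0,0,2.5]]}}

```text
time: 8.93
tool_pos: [0.5048, 0.2365, 0.0373]
tcp_rot: [0.002, 0.706, 0.708, -0.001]
contact_force: [0.2, -9.1, 4.0]
finger_gap: 0.0248
grasp_force: 4.9
```

Run:
```python
from h import *
p=imaging.grab_frame("wrist"); cv2.imwrite("pics/w6.png",p["color"]);s=sensors.state();print(s["contact_force"],s["tool_pos"])
g=p["color"].astype(int); m=((g[...,1]>g[...,2]+40)&(g[...,1]>g[...,0]+30)).astype(np.uint8)
c=max(cv2.findContours(m,0,2)[0],key=cv2.contourArea); r=cv2.minAreaRect(c); print(r)
for q in cv2.boxPoints(r): print(pix2plane(p,*q,.062).round(4))
```

```text
[ 0.30584113 -9.91747456  3.5507154 ] [0.50478788 0.2364749  0.03733558]
((274.5, 186.0), (154.0, 143.0), 90.0)
[0.4768 0.3104 0.062 ]
[0.5286 0.3105 0.062 ]
[0.5324 0.2492 0.062 ]
[0.4726 0.2491 0.062 ]
```

View pics/w6.png

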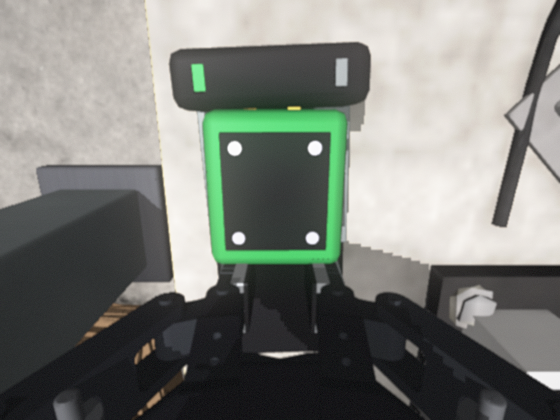

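It has stopped dead at y=0.2365 with 10 N. The pack front (row 110) touches the tower (row 108), about 13–14 mm past first latch contact, which matches home plus 2 mm. One firmer press to confirm, then back off.

Emit:
{"name": "apply_moves", "arguments": {"increments": [[0,0.1,0,0,2.5],[0,0.1,0,0,2.5],[0,0,0,0,2.5]]}}

```text
time: 9.35
tool_pos: [0.5049, 0.2366, 0.0374]
tcp_rot: [0.003, 0.707, 0.707, -0.002]
contact_force: [1.3, -17.4, 5.9]
finger_gap: 0.0253
grasp_force: 8.5
```

Emit:
{"name": "apply_moves", "arguments": {"increments": [[0,-0.4,0,0,2.5],[0,-0.8,0,0,2.5],[0,-0.8,0,0,2.5],[0,-0.5,0,0,2.5],[0,0,0,0,2.5]]}}

```text
time: 9.98
tool_pos: [0.5046, 0.2151, 0.0373]
tcp_rot: [-0.0, 0.706, 0.708, 0.0]
contact_force: [1.0, -0.2, 0.1]
finger_gap: 0.0252
grasp_force: 0.0
```

Run:
```python
from h import *
p=imaging.grab_frame("wrist"); cv2.imwrite("pics/w7.png",p["color"]);s=sensors.state();print(s["contact_force"],s["tool_pos"])
g=p["color"].astype(int); m=((g[...,1]>g[...,2]+40)&(g[...,1]>g[...,0]+30)).astype(np.uint8)
n,l,st,c=cv2.connectedComponentsWithStats(m); i=1+st[1:,4].argmax(); x,y,w,h,_=st[i]
for q in ((x+w/2,y),(x+w/2,y+h)): print(pix2plane(p,*q,.062).round(4))
```

```text
[-0.42269872  0.51579798  0.20388042] [0.50471084 0.21529971 0.03736218]
[0.5028 0.3096 0.062 ]
[0.5026 0.2482 0.062 ]
```

View pics/w7.png

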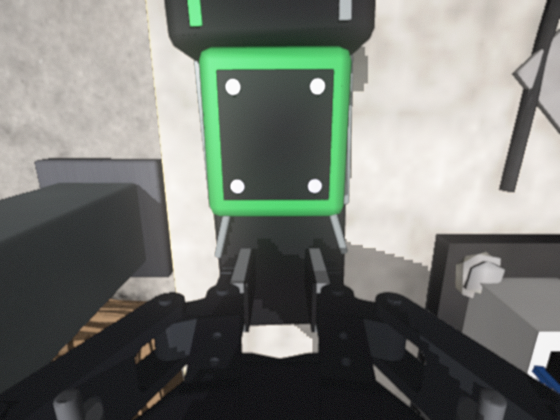

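The pack stays against the tower with the tool clear, so the catch holds and it didn't spring back. I'll raise the arm and hand in.

Emit:
{"name": "apply_moves", "arguments": {"increments": [[0,-1,1,0,2.5],[0,0,4,0,2.5],[0,0,5,0,2.5],[0,0,0,0,2.5],[0,0,0,0,2.5]]}}

```text
time: 10.65
tool_pos: [0.5047, 0.2051, 0.1375]
tcp_rot: [0.0, 0.706, 0.708, 0.0]
contact_force: [-0.5, 0.2, -0.9]
finger_gap: 0.0249
grasp_force: 0.0
```

```bash
python3 -c "
from h import *
print(sensors.state()['tool_pos'],ticket.job_done())"
```

```text
the job is handed in; nothing more can be done
[0.50466839 0.20513787 0.13754027] None
```

The pack is fully home in the charger and stayed put when I let go, though I judged the catch from the push forces and final position, since its nose is hidden under the pack. The bearing, bolt and spray can were not touched, and I handed the job in at about 10.7 s.

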